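# Fetch the check weight from behind the sample bottles

### The job

The scale needs its check: first move the three capped bottles out of the way and stand them all upright in the red tray, then fetch the brass weight from behind them and stand it on the scale pan, centred in the blue circle. Only then put each bottle back upright, centred on the pad of its cap colour. Do not knock any bottle or the weight over, and leave the amber jar alone.

Things in the scene. Friction and masses are not known exactly. Their poses are not given: they have to be found in the camera images.
- bottle_blue: loose white bottle with a blue cap and a blue band round its body, 155 mm tall, about 200 g (varies): body 46 mm in diameter up to 105 mm, tapering above that to a 24 mm neck at 119 mm, cap 28 mm in diameter from 127 to 155 mm above its foot. Starts upright on the blue pad. Origin at the centre of its underside, z up its axis
- bottle_green: loose white bottle with a green cap and a green band round its body, 155 mm tall, about 200 g (varies): body 46 mm in diameter up to 105 mm, tapering above that to a 24 mm neck at 119 mm, cap 28 mm in diameter from 127 to 155 mm above its foot. Starts upright on the green pad. Origin at the centre of its underside, z up its axis
- bottle_yellow: loose white bottle with a yellow cap and a yellow band round its body, 155 mm tall, about 200 g (varies): body 46 mm in diameter up to 105 mm, tapering above that to a 24 mm neck at 119 mm, cap 28 mm in diameter from 127 to 155 mm above its foot. Starts upright on the yellow pad. Origin at the centre of its underside, z up its axis
- weight: loose brass check weight, about 500 g: round body 38 mm in diameter and 45 mm tall, carrying on a thin neck a knob 22 mm in diameter from 54 to 68 mm above its foot. Starts upright, close behind the row of bottles, on the same grey base plate (4 mm thick, fixed, with a 14 mm high lip along its far edge 60 mm behind it). Origin at the centre of its underside, z up its axis
- pad_blue: fixed blue square pad, 58 x 58 mm, 3 mm thick, on the grey base plate: home of the bottle with the blue cap. The three pads lie in a row along their y axis, centres 62 mm apart, in any order of colour; their x axis points to the side where the weight stands. Origin at the centre of its underside, so the surface the bottle stands on is 3 mm above the origin
- pad_green: fixed green square pad, 58 x 58 mm, 3 mm thick, on the grey base plate: home of the bottle with the green cap. The three pads lie in a row along their y axis, centres 62 mm apart, in any order of colour; their x axis points to the side where the weight stands. Origin at the centre of its underside, so the surface the bottle stands on is 3 mm above the origin
- pad_yellow: fixed yellow square pad, 58 x 58 mm, 3 mm thick, on the grey base plate: home of the bottle with the yellow cap. The three pads lie in a row along their y axis, centres 62 mm apart, in any order of colour; their x axis points to the side where the weight stands. Origin at the centre of its underside, so the surface the bottle stands on is 3 mm above the origin
- tray: fixed shallow red open tray, 230 mm long (its x axis) by 100 mm wide (its y axis), 15 mm high outside; walls 4 mm, floor 4 mm thick. Empty at the start, to the left or right of the bottles; the three bottles fit in one row along its length. Origin at the centre of its underside
- scale: fixed black bench scale, left or right of the bottles: housing 190 x 140 mm with a display on its near end, and a flat square steel pan 130 x 130 mm whose top is 50 mm above the origin, with a blue circle 60 mm in diameter drawn round the pan's centre. Origin at table level directly below the centre of the pan and the circle
- amber_jar: bystander: loose closed amber jar with a black lid, 48 mm in diameter, 90 mm tall, standing beyond the work on the left. Not to be disturbed. Origin at the centre of its underside

How it is judged:
By the outcome, as a careful person would: the job done as asked, in the order asked, and still so for the second after the job is handed in, with the robot touching nothing.
It also fails if it takes over 141 s, if anything falls off the work surface, if the arm or the gripper's body presses on something with over 40 N, if the wrist force passes 120 N, or if a joint passes its speed limit or range.

### The arm

A 7-joint arm with a two-finger parallel gripper is mounted at the origin on the work surface. World frame = base frame: x ahead of the robot, y to its left, z up, the work surface at z = 0. Lengths are in m, angles in rad, forces in N, time in s.
With the tool pointing down it reaches from about 0.425 to 1.025 m from the base axis. Payload 9.4 kg.
Tool frame: the origin (TCP) lies midway between the tips of the shut fingers; the grasp point (between the pads) lies 19 mm behind it; z points along the fingers, y is the line along which they close (so a half turn about z gives the same grasp; the last joint's range is limited). The gripper opens to 93 mm and grips with 3 to 60 N. Pads are 15 mm wide; open, the fingers measure 128 mm over their backs; the gripper's body (75 mm by 188 mm) begins 65 mm behind the grasp point.
Start: joints at [-1.315, 0.599, -0.003, 1.599, 0.002, 0.943, -0.08], TCP at [0.237, 0.685, 0.219] pointing down, gripper open.
Joint ranges: [-2.57, 2.57], [-0.35, 1.97], [-1.29, 1.29], [0.11, 2.56], [-1.05, 4.19], [0.11, 1.86], [-2.63, 2.63]. Speed limits (rad/s): [2.22, 2.22, 3.01, 3.01, 3.14, 3.14, 3.14].

### API

Orientations are given as a unit quaternion [x, y, z, w].
In Python, from station import * gives the robot as it stands. The module is installed in compiled form; this text tells all that it offers.
- The arm moves only by the tool step_arm, never from a script. Its argument "moves" is a list of rows, each an object with "linear": the shift along the tool's x, y, z in cm, a list of three; "rot": the turn, a rotation vector about the tool's x, y, z in degrees, a list of three. A call has 1 to 20 rows; each row shifts and turns the commanded pose from where the row before left it, along the tool's axes as they then stand; what a row does not reach is not made up. A row lasts 1/8 s, in which the tool goes at most 62.5 mm and 10.7 degrees, less where a joint would pass 70% of its speed; a pose out of reach is approached as far as the arm can. A call is refused whole if a number of a shift passes 6.25 or a number of a turn 10.7, either way. A call with a gripper value outside its range is refused whole. "claw" is the opening, from 0 (shut) to 1 (fully open), set as the call begins (left out, the last holds). The fingers move at their own pace and stop on an object; "grip_force" is the grip in N (left out, the last holds). Time passes only in rows, so rows that do not move let the fingers close. It gives the time, the measured TCP pose, the force, the opening and the grip force at its end, in the units of the state.
- state(): the state, without advancing time (a new reading comes with each control period).
- capture(name): name is "side" or "top" or "wrist"; returns a dict with "image" (480x640x3 uint8, blue, green, red), "intrinsics" (3x3 intrinsics, pixels), "R" (3x3) and "t" (3): a world point X has camera coordinates R X + t; the wrist camera has in their place "tool_from_camera" (4x4, takes a point from camera to tool coordinates, whose origin is the TCP and whose axes are the flange's). Camera axes: x right, y down, z forward; pixel columns grow to the right and rows downward; lengths in m; the calibration is good to about 2 mm. A picture is of the moment at which its call begins: read the wrist's pose just before it. There is no depth.
- sign_off(): hands the job in; it is judged then, once.
Trained networks look in a picture, given as the dict that the camera call returned (one of the last four; its "shot" number tells which), for a name from the list of things; names that differ only in an ending like _2 or _b are one class to them, and where a whole thing is asked for, a point or a joint stands for the part that bears it (a point fixed in the world has none). Each returns a list of dicts, best first, with "score" (0 to 1); they miss things now and then, are a little off and sometimes report something else, mostly with a low value. They report only what shows in the picture. A call takes as long as a camera call.
- spot_in(label, picture): "extent" ([left, top, width, height] in pixels, round what is visible of it).
The state is a dict: "time_s": time; "joints": joint angles; "dq": joint speeds; "joint_efforts": joint torques, N m; "position": TCP position; "ee_rot": TCP orientation; "wrist_force": force on the tool from outside, world axes, zero at the start; "moment": the same for the moment, N m; "width": finger opening in m; "finger_force": force on a finger pad.
Only numpy, scipy, OpenCV 4.12 (cv2) and the standard library are available. Lean on these libraries where they do the work, as an engineer would, in place of code of your own. Each camera call takes 0.05 s, during which the arm holds its last target. There are 200 camera calls.

## Working session

There is one attempt and no reset: what is moved stays moved. The work goes in short steps, Python scripts to look and compute and a tool call to move; the robot and the scene stay as the last step left them, time stands still between calls to the robot, and variables do not carry over. Pictures are saved under pics/ and viewed, at most 14 in all, crops included, and the job is handed in when it is done.

Besides the shell and the picture viewer there is one more tool, called after ">>>" as name([rows], argument=value, ...), one row to a line, values as JSON. step_arm: Moves the arm, as the interface text tells. Its arguments: {"type":"object","properties":{"moves":{"type":"array"},"claw":{"type":"number"},"grip_force":{"type":"number"}},"required":["moves"]}

```bash
mkdir -p pics
python3 - <<'E'
from station import *
import cv2
print(state())
names=["bottle_blue","bottle_green","bottle_yellow","weight","pad_blue","pad_green","pad_yellow","tray","scale","amber_jar"]
for c in ["top","side"]:
    p=capture(c); cv2.imwrite(f"pics/{c}0.png",p["image"])
    print(c,p["intrinsics"],p["R"],p["t"])
    for n in names:
        print(n,[(d["extent"],round(d["score"],2)) for d in spot_in(n,p)[:2]])
E
```

```text
{'time_s': 0.0, 'joints': array([-1.31468209,  0.60015466, -0.00254491,  1.60012772,  0.00181049,
        0.94290541, -0.07980648]), 'dq': array([-2.47678884e-03, -1.03707919e-03, -1.28473597e-03,  2.34199789e-04,
        2.14643290e-05, -3.55595318e-04, -1.84747315e-03]), 'joint_efforts': array([ 2.30865799e-04, -7.65077734e+01,  1.49719555e+00, -2.52353704e+01,
       -5.24345075e-02,  1.68192596e-02,  1.35140508e-04]), 'position': array([0.23671848, 0.68474316, 0.21773939]), 'ee_rot': array([ 1.65610751e-01,  9.86190876e-01, -7.94584906e-04, -5.58179451e-05]), 'wrist_force': array([-0.67186086,  0.1828764 ,  0.34929492]), 'moment': array([ 0.04841809, -0.03267719, -0.00297305]), 'finger_force': 0.0, 'width': 0.09314892907756102}
top [[502.93218703   0.         315.92268919]
 [  0.         502.93218703 229.23086956]
 [  0.           0.           1.        ]] [[ 0.02373883 -0.99957126  0.0171396 ]
 [-0.99609754 -0.02510718 -0.08461278]
 [ 0.08500683 -0.0150641  -0.99626649]] [-0.01304023  0.60074683  0.87846426]
bottle_blue [([288.9, 261.1, 28.0, 27.4], 0.79), ([249.0, 252.5, 39.6, 
[... 668 characters left out ...]
   ]] [[ 0.8837717  -0.46780379 -0.01035369]
 [-0.29955572 -0.54864307 -0.78054926]
 [ 0.35946342  0.69292885 -0.62500852]] [-0.52734731  0.22182297  0.82901629]
bottle_blue [([270.3, 202.5, 20.9, 71.6], 0.83)]
bottle_green [([280.6, 219.2, 25.9, 76.1], 0.79)]
bottle_yellow [([260.7, 189.6, 17.6, 66.1], 0.65)]
weight [([306.2, 233.5, 18.2, 39.2], 0.7)]
pad_blue [([269.1, 263.5, 16.3, 17.1], 0.5)]
pad_green [([281.1, 279.9, 35.8, 16.0], 0.57)]
pad_yellow [([261.7, 243.0, 14.7, 16.9], 0.67)]
tray [([159.1, 187.5, 101.4, 47.9], 0.96), ([280.8, 280.1, 34.3, 17.8], 0.6)]
scale [([280.5, 328.4, 145.2, 112.2], 0.88)]
amber_jar [([311.5, 159.1, 21.0, 40.3], 0.69), ([305.9, 233.0, 19.8, 38.0], 0.43)]
```

View pics/top0.png

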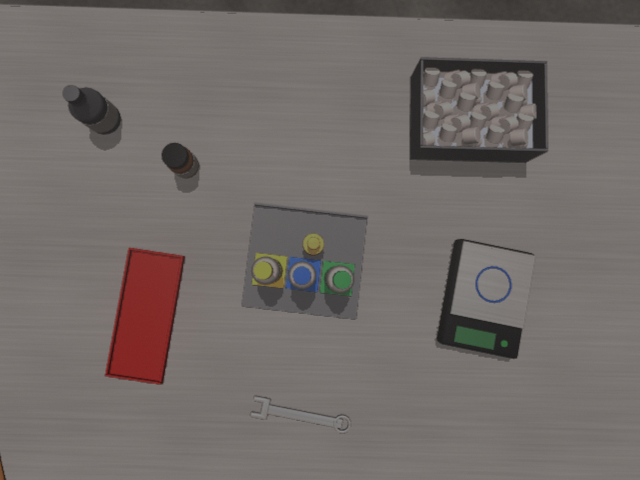

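View pics/side0.png

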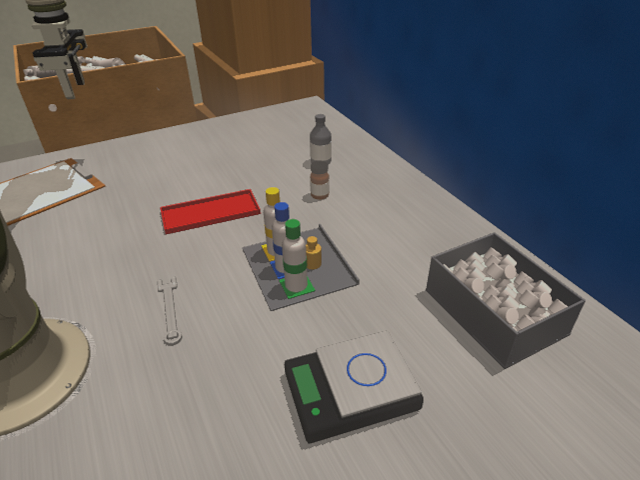

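The top view shows the row left to right as yellow (265,270), blue (303,275) and green (341,279). The weight is at (313,244), behind blue and green. The tray is on the left around (145,316), the scale circle on the right at (493,285), and the jar at (178,158). The side view agrees. Next I'll turn these into positions.

```bash
cat > h.py <<'E'
from station import *
import cv2, numpy as np
from scipy.spatial.transform import Rotation as Ro
def cam(p, st=None):
    "returns K, R, t with Xc = R X + t"
    K=np.array(p["intrinsics"])
    if "R" in p: return K,np.array(p["R"]),np.array(p["t"])
    T=np.array(p["tool_from_camera"]); Rw=Ro.from_quat(st["ee_rot"]).as_matrix()
    Rc=Rw@T[:3,:3]; c=Rw@T[:3,3]+st["position"]
    return K,Rc.T,-Rc.T@c
def plane(c,uv,z):
    K,R,t=c; uv=np.atleast_2d(uv).astype(float)
    d=(R.T@np.linalg.inv(K)@np.c_[uv,np.ones(len(uv))].T).T; o=-R.T@t
    return (o+d*((z-o[2])/d[:,2])[:,None])[:,:2]
def proj(c,X):
    K,R,t=c; q=(K@(R@np.atleast_2d(X).T+t[:,None])).T; return q[:,:2]/q[:,2:]
HUE={"red":[(0,6),(174,180)],"yellow":[(22,34)],"green":[(45,85)],"blue":[(105,128)],"brass":[(14,26)]}
def mask(im,col,s=110,v=40):
    h=cv2.cvtColor(im,cv2.COLOR_BGR2HSV); m=np.zeros(im.shape[:2],np.uint8)
    for a,b in HUE[col]: m|=cv2.inRange(h,(a,s,v),(b,255,255))
    return m
def comps(m,minA=30):
    n,l,st,ce=cv2.connectedComponentsWithStats(m)
    return sorted([(int(st[i,4]),ce[i].round(1),st[i,:4],l==i) for i in range(1,n) if st[i,4]>=minA],key=lambda a:-a[0])
E
python3 - <<'E'
from h import *
P={n:capture(n) for n in ["top","side"]}; C={n:cam(P[n]) for n in P}
for n in P:
    for col in HUE:
        print(n,col,[(a,c.tolist(),b.tolist()) for a,c,b,_ in comps(mask(P[n]["image"],col))][:5])
c=C["top"]; im=P["top"]["image"]
r=comps(mask(im,"red"))[0][3].astype(np.uint8)
rect=cv2.minAreaRect(cv2.findNonZero(r)); bp=plane(c,cv2.boxPoints(rect),0.015); print("tray",bp,bp.mean(0))
# known corners approx of base plate
for n,u,z in [("weight knob",(313.5,241),.07),("jar",(178,156),.09),("circle",(493.5,285),.05),
  ("plate",[(257,207),(367,215),(357,318),(243,308)],.004),("pads",[(256,254),(355,262),(350,295),(253,286)],.007)]:
    print(n,plane(c,u,z).round(4).tolist())
print(plane(c,(263,270),.162),plane(c,(302.5,275.5),.162),plane(c,(342,280),.162))
E
```

```text
top red [(7480, [144.6, 316.0], [105, 248, 80, 136])]
top yellow [(249, [262.8, 269.9], [254, 262, 19, 17]), (214, [313.2, 243.3], [304, 234, 19, 20]), (188, [276.2, 261.3], [256, 253, 31, 32])]
top green [(225, [341.7, 279.3], [333, 271, 18, 17]), (173, [331.1, 271.0], [321, 261, 33, 31]), (33, [503.6, 343.4], [501, 341, 6, 6])]
top blue [(286, [308.7, 269.9], [289, 257, 32, 35]), (235, [301.5, 275.1], [293, 267, 18, 17]), (131, [493.1, 284.2], [476, 267, 35, 35]), (51, [289.3, 284.7], [286, 277, 11, 13])]
top brass [(148, [313.5, 247.8], [304, 237, 19, 18]), (116, [274.9, 283.3], [257, 276, 27, 12])]
side red [(2621, [208.5, 210.7], [160, 189, 100, 45])]
side yellow [(91, [272.0, 190.7], [266, 187, 13, 9]), (69, [267.1, 252.3], [261, 244, 13, 17])]
side green [(599, [305.8, 383.8], [293, 364, 27, 40]), (202, [297.5, 289.6], [280, 279, 35, 20]), (107, [292.1, 223.7], [285, 219, 15, 11]), (95, [295.5, 268.8], [287, 262, 19, 12]), (49, [315.2, 411.0], [311, 408, 9, 7])]
side blue [(66872, [510.7, 115.8], [311, 0, 329, 331]), (218, [281.3, 211.2], [275, 202, 14, 19]), (180, [365.4, 370.3], [347, 353, 39, 33]), (84, [276.5, 270.5], [270, 261, 14, 18]), (56, [277.7, 249.6], [274, 245, 8, 10])]
side brass [(26063, [176.5, 72.9], [13, 0, 311, 153]), (420, [312.8, 252.9], [306, 236, 15, 33]), (189, [272.1, 196.2], [266, 187, 14, 19]), (78, [268.1, 253.9], [262, 244, 13, 17]), (57, [268.3, 232.5], [265, 227, 8, 11])]
tray [[0.33361877 0.367611  ]
 [0.56306197 0.34017923]
 [0.54748524 0.2373367 ]
 [0.31832873 0.26703591]] [0.44062368 0.30304071]
weight knob [[0.5769, 0.006]]
jar [[0.7131, 0.2375]]
circle [[0.5091, -0.3097]]
plate [[0.6411, 0.1109], [0.6315, -0.0924], [0.4429, -0.0771], [0.4562, 0.13]]
pads [[0.5544, 0.1095], [0.5442, -0.0714], [0.4842, -0.0634], [0.4963, 0.113]]
[[0.52537675 0.08226859]] [[0.51850815 0.02235988]] [[ 0.51313944 -0.0375699 ]]
```

>>> step_arm([
  {"linear":[0,0,-1],"rot":[0,0,10.13]},
  {"linear":[0,0,-1],"rot":[0,0,10.13]},
  {"linear":[0,0,-1],"rot":[0,0,10.13]},
  {"linear":[0,0,-1],"rot":[0,0,10.13]},
  {"linear":[0,0,-1],"rot":[0,0,10.13]},
  {"linear":[0,0,-1],"rot":[0,0,10.13]},
  {"linear":[0,0,-1],"rot":[0,0,10.13]},
  {"linear":[-5,2.1,0],"rot":[0,0,0]},
  {"linear":[-5,2.1,0],"rot":[0,0,0]},
  {"linear":[-5,2.1,0],"rot":[0,0,0]},
  {"linear":[-5,2.1,0],"rot":[0,0,0]},
  {"linear":[-5,2.1,0],"rot":[0,0,0]},
  {"linear":[-5,2.1,0],"rot":[0,0,0]},
  {"linear":[-5,2.1,0],"rot":[0,0,0]},
  {"linear":[-5,2.1,0],"rot":[0,0,0]},
  {"linear":[-5,2.1,0],"rot":[0,0,0]},
  {"linear":[-5,2.1,0],"rot":[0,0,0]},
  {"linear":[-5,2.1,0],"rot":[0,0,0]},
  {"linear":[-5,2.1,0],"rot":[0,0,0]},
  {"linear":[-2,1,0],"rot":[0,0,0]},
], claw=0.55, grip_force=20)

```text
time_s: 3.7
position: [0.4999, 0.0621, 0.2891]
ee_rot: [0.708, 0.706, 0.0, 0.0]
wrist_force: [0.2, 1.0, -0.7]
width: 0.0511
finger_force: 0.0
```

Run:
```python
from h import *
st=state(); p=capture("wrist"); cv2.imwrite("pics/w1.png",p["image"])
c=cam(p,st); print(p["tool_from_camera"],st["position"],st["joints"])
for n,X in [("yc",(.525,.082,.162)),("bc",(.5185,.022,.162)),("gc",(.513,-.038,.162)),("w",(.577,.006,.07))]: print(n,proj(c,X))
for col in HUE: print(col,[(a,q.tolist(),b.tolist()) for a,q,b,_ in comps(mask(p["image"],col),150)][:5])
```

```text
[[-6.28364697e-04 -9.67738083e-01 -2.51957553e-01  6.92009534e-02]
 [ 9.99999267e-01 -3.47358698e-04 -1.15976676e-03  3.30961314e-04]
 [ 1.03483082e-03 -2.51958097e-01  9.67737592e-01 -1.65619635e-01]
 [ 0.00000000e+00  0.00000000e+00  0.00000000e+00  1.00000000e+00]] [0.4999115  0.06211003 0.28911643] [-0.64913068  0.26999126  0.52886547  2.03590452 -0.17534425  0.87761751
 -0.02701315]
yc [[348.6833831  208.02829322]]
bc [[340.43987935 273.06680707]]
gc [[334.00565744 332.0610273 ]]
w [[385.07010865 258.32477264]]
red [(8832, [275.1, 22.0], [165, 0, 204, 57])]
yellow [(832, [349.4, 205.4], [334, 189, 32, 34]), (709, [336.7, 175.8], [317, 163, 48, 45]), (481, [382.4, 252.3], [367, 238, 28, 29])]
green [(452, [334.5, 317.6], [322, 307, 27, 20]), (271, [315.3, 273.7], [309, 254, 20, 39])]
blue [(874, [341.0, 267.3], [327, 249, 30, 37]), (516, [329.3, 226.8], [313, 210, 46, 42])]
brass [(11529, [405.5, 412.3], [169, 395, 457, 31]), (976, [196.2, 345.9], [186, 311, 27, 70]), (967, [444.0, 346.1], [428, 311, 27, 70]), (747, [376.4, 249.5], [362, 231, 33, 37]), (342, [323.3, 185.6], [316, 168, 31, 40])]
```

View pics/w1.png

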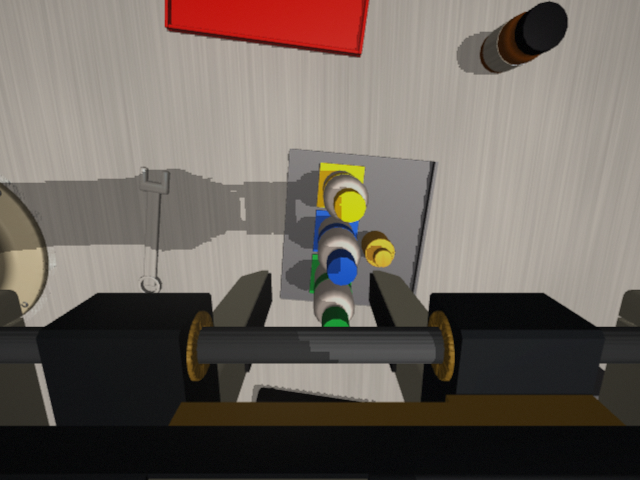

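The picture shows the caps at yellow (349,205), blue (341,267) and green (335,318), and the weight at (380,250). All are within about 1–2 mm of the top-view positions. Next is the yellow bottle.

>>> step_arm([
  {"linear":[1.94,2.56,0],"rot":[0,0,0]},
  {"linear":[0,0,4],"rot":[0,0,0]},
  {"linear":[0,0,4],"rot":[0,0,0]},
  {"linear":[0,0,4],"rot":[0,0,0]},
  {"linear":[0,0,2.9],"rot":[0,0,0]},
  {"linear":[0,0,1],"rot":[0,0,0]},
  {"linear":[0,0,0],"rot":[0,0,0]},
])

```text
time_s: 4.62
position: [0.5247, 0.0849, 0.1297]
ee_rot: [0.707, 0.707, -0.0, -0.0]
wrist_force: [0.2, -0.1, 0.9]
width: 0.0515
finger_force: 0.0
```

Run:
```python
from h import *
st=state(); p=capture("wrist"); cv2.imwrite("pics/w2.png",p["image"])
c=cam(p,st); print(st["position"],st["wrist_force"])
for n,X in [("yc",(.5255,.0815,.162)),("bc",(.5185,.022,.162)),("gc",(.513,-.038,.162))]: print(n,proj(c,X))
for col in HUE: print(col,[(a,q.tolist(),b.tolist()) for a,q,b,_ in comps(mask(p["image"],col),150)][:5])
```

```text
[0.52469731 0.0849076  0.12968323] [ 0.17186025 -0.0888004   0.86579149]
yc [[321.54121105 322.84288786]]
bc [[306.75290974 435.69050233]]
gc [[297.36161    530.16193387]]
red [(4531, [270.9, 11.4], [107, 0, 251, 35])]
yellow [(2981, [322.8, 301.0], [292, 268, 64, 59]), (1652, [323.6, 215.3], [288, 197, 72, 55])]
green []
blue [(1263, [310.9, 388.2], [286, 371, 50, 31]), (178, [286.6, 309.7], [283, 292, 10, 35])]
brass [(11417, [406.3, 412.4], [169, 395, 457, 31]), (3032, [330.5, 301.4], [292, 268, 86, 59]), (1452, [313.3, 216.3], [288, 196, 68, 58]), (983, [196.2, 346.0], [186, 311, 27, 70]), (977, [444.0, 346.1], [428, 311, 27, 70])]
```

View pics/w2.png

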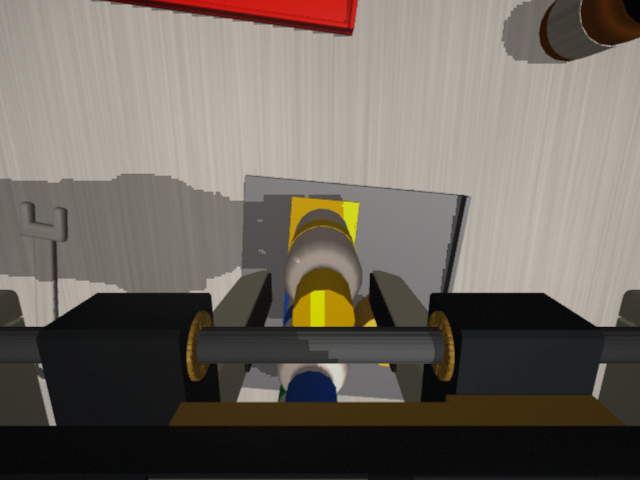

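The bottle sits between the fingers: cap at x≈323 px, with the fingers at 270 and 370 px. The TCP is about 3 mm too far in +y, so I'll shift back and close.

>>> step_arm([
  {"linear":[-0.3,0,0],"rot":[0,0,0]},
  {"linear":[0,0,0],"rot":[0,0,0]},
])

```text
time_s: 4.92
position: [0.5251, 0.0816, 0.1305]
ee_rot: [0.707, 0.707, 0.001, 0.0]
wrist_force: [0.6, -0.7, -0.3]
width: 0.0513
finger_force: 0.0
```

>>> step_arm([
  {"linear":[0,0,0],"rot":[0,0,0]},
  {"linear":[0,0,0],"rot":[0,0,0]},
  {"linear":[0,0,0],"rot":[0,0,0]},
  {"linear":[0,0,0],"rot":[0,0,0]},
  {"linear":[0,0,0],"rot":[0,0,0]},
], claw=0, grip_force=20)

```text
time_s: 5.55
position: [0.5248, 0.0818, 0.1297]
ee_rot: [0.707, 0.707, 0.0, 0.0]
wrist_force: [-0.3, 0.7, -0.0]
width: 0.0273
finger_force: 20.0
```

>>> step_arm([
  {"linear":[0,0,-1],"rot":[0,0,0]},
  {"linear":[0,0,-2],"rot":[0,0,0]},
  {"linear":[0,0,-2],"rot":[0,0,0]},
  {"linear":[0,0,-1],"rot":[0,0,0]},
  {"linear":[1,0,0],"rot":[0,0,0]},
  {"linear":[2,-0.2,0],"rot":[0,0,0]},
  {"linear":[3,-0.2,0],"rot":[0,0,0]},
  {"linear":[3,-0.2,0],"rot":[0,0,0]},
  {"linear":[3,-0.2,0],"rot":[0,0,0]},
  {"linear":[3,-0.2,0],"rot":[0,0,0]},
  {"linear":[3,-0.2,0],"rot":[0,0,0]},
  {"linear":[2,-0.1,0],"rot":[0,0,0]},
  {"linear":[1.2,0,0],"rot":[0,0,0]},
  {"linear":[0,0,0],"rot":[0,0,0]},
  {"linear":[0,0,0],"rot":[0,0,0]},
])

```text
time_s: 7.42
position: [0.5118, 0.2925, 0.1896]
ee_rot: [0.707, 0.707, -0.0, 0.0]
wrist_force: [0.5, -0.4, -0.2]
width: 0.0275
finger_force: 20.0
```

Run:
```python
from h import *
st=state(); p=capture("side"); q=capture("wrist"); cv2.imwrite("pics/3.png",np.hstack([p["image"][80:330,120:420],q["image"][150:400,160:460]]))
print(st["position"],st["wrist_force"],st["width"])
```

```text
[0.51178456 0.29254307 0.18964105] [ 0.45722826 -0.44683792 -0.15155343] 0.02749585854255889
```

View pics/3.png

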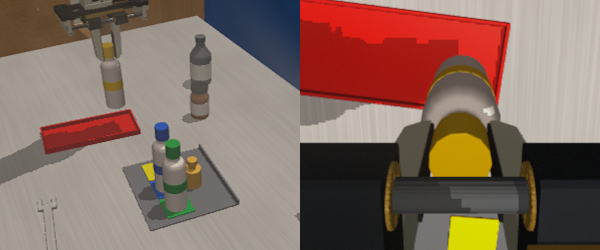

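The side view shows the bottle hanging upright over the far end of the red tray, and the wrist view agrees. Lowering it.

>>> step_arm([
  {"linear":[0,0,1],"rot":[0,0,0]},
  {"linear":[0,0,2],"rot":[0,0,0]},
  {"linear":[0,0,2],"rot":[0,0,0]},
  {"linear":[0,0,0.8],"rot":[0,0,0]},
  {"linear":[0,0,0.3],"rot":[0,0,0]},
  {"linear":[0,0,0.1],"rot":[0,0,0]},
  {"linear":[0,0,0],"rot":[0,0,0]},
])

```text
time_s: 8.4
position: [0.5119, 0.2939, 0.1281]
ee_rot: [0.707, 0.707, 0.0, 0.0]
wrist_force: [-0.5, -0.3, -1.3]
width: 0.0279
finger_force: 20.0
```

>>> step_arm([
  {"linear":[0,0,0],"rot":[0,0,0]},
  {"linear":[0,0,0],"rot":[0,0,0]},
  {"linear":[0,0,0],"rot":[0,0,0]},
  {"linear":[0,0,0],"rot":[0,0,0]},
], claw=0.55)

```text
time_s: 8.9
position: [0.5117, 0.2938, 0.1277]
ee_rot: [0.707, 0.707, 0.0, 0.0]
wrist_force: [0.1, -0.5, 0.1]
width: 0.0508
finger_force: 0.0
```

>>> step_arm([
  {"linear":[0,0,-2],"rot":[0,0,0]},
  {"linear":[0,0,-3],"rot":[0,0,0]},
  {"linear":[0,0,-3],"rot":[0,0,0]},
  {"linear":[-3,0.1,0],"rot":[0,0,0]},
  {"linear":[-5,0.1,0],"rot":[0,0,0]},
  {"linear":[-5,0.1,0],"rot":[0,0,0]},
  {"linear":[-5,0.1,0],"rot":[0,0,0]},
  {"linear":[-5,0.1,0],"rot":[0,0,0]},
  {"linear":[-3,0.1,0],"rot":[0,0,0]},
  {"linear":[-1,0,0],"rot":[0,0,0]},
  {"linear":[0,0,0],"rot":[0,0,0]},
  {"linear":[0,0,0],"rot":[0,0,0]},
])

```text
time_s: 10.4
position: [0.5178, 0.0253, 0.2075]
ee_rot: [0.706, 0.708, 0.0, -0.0]
wrist_force: [-0.8, 0.5, 0.4]
width: 0.0514
finger_force: 0.0
```

Run:
```python
from h import *
st=state(); p=capture("top"); c=cam(p); print(st["position"])
cv2.imwrite("pics/4.png",p["image"])
for col,z in [("yellow",.16),("blue",.162),("green",.162)]:
    for a,q,b,_ in comps(mask(p["image"],col))[:5]: print(col,a,q,b,plane(c,q,z))
```

```text
[0.5177793  0.02529669 0.20749212]
yellow 266 [122.2 275.2] [113 267  19  18] [[0.51252509 0.29404343]]
blue 133 [493.2 284.3] [476 267  35  35] [[ 0.51203617 -0.26774543]]
green 32 [503.6 343.3] [501 341   6   6] [[ 0.42401921 -0.28294633]]
```

>>> step_arm([
  {"linear":[-0.3,0.1,0],"rot":[0,0,0]},
  {"linear":[0,0,2],"rot":[0,0,0]},
  {"linear":[0,0,3],"rot":[0,0,0]},
  {"linear":[0,0,2],"rot":[0,0,0]},
  {"linear":[0,0,0.75],"rot":[0,0,0]},
  {"linear":[0,0,0],"rot":[0,0,0]},
  {"linear":[0,0,0],"rot":[0,0,0]},
])

```text
time_s: 11.32
position: [0.5192, 0.0208, 0.1308]
ee_rot: [0.707, 0.707, 0.0, 0.0]
wrist_force: [0.4, -0.4, 0.1]
width: 0.0511
finger_force: 0.0
```

>>> step_arm([
  {"linear":[0,0,0],"rot":[0,0,0]},
  {"linear":[0,0,0],"rot":[0,0,0]},
  {"linear":[0,0,0],"rot":[0,0,0]},
  {"linear":[0,0,0],"rot":[0,0,0]},
  {"linear":[0,0,0],"rot":[0,0,0]},
], claw=0)

```text
time_s: 11.95
position: [0.5191, 0.0207, 0.1304]
ee_rot: [0.707, 0.707, 0.0, 0.0]
wrist_force: [0.5, -0.0, 4.0]
width: 0.0277
finger_force: 20.0
```

>>> step_arm([
  {"linear":[0,0,-1],"rot":[0,0,0]},
  {"linear":[0,0,-2],"rot":[0,0,0]},
  {"linear":[0,0,-2],"rot":[0,0,0]},
  {"linear":[0,0,-1],"rot":[0,0,0]},
  {"linear":[1,-0.3,0],"rot":[0,0,0]},
  {"linear":[2,-0.6,0],"rot":[0,0,0]},
  {"linear":[3,-0.8,0],"rot":[0,0,0]},
  {"linear":[3,-0.8,0],"rot":[0,0,0]},
  {"linear":[3,-0.8,0],"rot":[0,0,0]},
  {"linear":[3,-0.8,0],"rot":[0,0,0]},
  {"linear":[3,-0.8,0],"rot":[0,0,0]},
  {"linear":[3,-0.8,0],"rot":[0,0,0]},
  {"linear":[3,-0.8,0],"rot":[0,0,0]},
  {"linear":[2.2,-0.6,0],"rot":[0,0,0]},
  {"linear":[1.5,-0.5,0],"rot":[0,0,0]},
  {"linear":[0.5,-0.25,0],"rot":[0,0,0]},
  {"linear":[0,0,0],"rot":[0,0,0]},
  {"linear":[0,0,0],"rot":[0,0,0]},
])

```text
time_s: 14.2
position: [0.4404, 0.3018, 0.1902]
ee_rot: [0.707, 0.707, -0.0, 0.0]
wrist_force: [0.6, -1.1, -1.9]
width: 0.0277
finger_force: 20.0
```

>>> step_arm([
  {"linear":[0,0,1],"rot":[0,0,0]},
  {"linear":[0,0,2],"rot":[0,0,0]},
  {"linear":[0,0,2],"rot":[0,0,0]},
  {"linear":[0,0,0.8],"rot":[0,0,0]},
  {"linear":[0,0,0.3],"rot":[0,0,0]},
  {"linear":[0,0,0.1],"rot":[0,0,0]},
  {"linear":[0,0,0],"rot":[0,0,0]},
])

```text
time_s: 15.08
position: [0.4404, 0.3028, 0.1285]
ee_rot: [0.707, 0.707, 0.0, 0.0]
wrist_force: [0.3, 0.2, -2.6]
width: 0.0277
finger_force: 20.0
```

>>> step_arm([
  {"linear":[0,0,0.1],"rot":[0,0,0]},
  {"linear":[0,0,0],"rot":[0,0,0]},
])

```text
time_s: 15.32
position: [0.4403, 0.3029, 0.1274]
ee_rot: [0.707, 0.707, 0.0, 0.0]
wrist_force: [0.7, 1.1, -0.2]
width: 0.0275
finger_force: 20.0
```

>>> step_arm([
  {"linear":[0,0,0],"rot":[0,0,0]},
  {"linear":[0,0,0],"rot":[0,0,0]},
  {"linear":[0,0,0],"rot":[0,0,0]},
  {"linear":[0,0,0],"rot":[0,0,0]},
], claw=0.5)

```text
time_s: 15.82
position: [0.4401, 0.3027, 0.1271]
ee_rot: [0.707, 0.707, -0.0, 0.0]
wrist_force: [0.9, 0.7, -1.0]
width: 0.0466
finger_force: 0.0
```

>>> step_arm([
  {"linear":[0,0,-2],"rot":[0,0,0]},
  {"linear":[0,0,-3],"rot":[0,0,0]},
  {"linear":[0,0,-3],"rot":[0,0,0]},
  {"linear":[-3,0.6,0],"rot":[0,0,0]},
  {"linear":[-5,1.1,0],"rot":[0,0,0]},
  {"linear":[-5,1.1,0],"rot":[0,0,0]},
  {"linear":[-5,1.1,0],"rot":[0,0,0]},
  {"linear":[-5,1.1,0],"rot":[0,0,0]},
  {"linear":[-5,1.1,0],"rot":[0,0,0]},
  {"linear":[-4,0.8,0],"rot":[0,0,0]},
  {"linear":[-2,0.4,0],"rot":[0,0,0]},
  {"linear":[0,0,0],"rot":[0,0,0]},
  {"linear":[0,0,0],"rot":[0,0,0]},
  {"linear":[0,0,0],"rot":[0,0,0]},
])

```text
time_s: 17.58
position: [0.5131, -0.0359, 0.207]
ee_rot: [0.706, 0.708, 0.0, -0.0]
wrist_force: [-0.1, -0.5, -0.1]
width: 0.0469
finger_force: 0.0
```

>>> step_arm([
  {"linear":[0,0,2],"rot":[0,0,0]},
  {"linear":[0,0,3],"rot":[0,0,0]},
  {"linear":[0,0,2],"rot":[0,0,0]},
  {"linear":[0,0,0.7],"rot":[0,0,0]},
  {"linear":[0,0,0],"rot":[0,0,0]},
  {"linear":[0,0,0],"rot":[0,0,0]},
])

```text
time_s: 18.32
position: [0.5137, -0.0371, 0.1308]
ee_rot: [0.707, 0.707, 0.0, 0.0]
wrist_force: [-0.1, 0.1, -0.6]
width: 0.0465
finger_force: 0.0
```

>>> step_arm([
  {"linear":[0,0,0],"rot":[0,0,0]},
  {"linear":[0,0,0],"rot":[0,0,0]},
  {"linear":[0,0,0],"rot":[0,0,0]},
  {"linear":[0,0,0],"rot":[0,0,0]},
  {"linear":[0,0,0],"rot":[0,0,0]},
], claw=0)

```text
time_s: 18.95
position: [0.5137, -0.0373, 0.1304]
ee_rot: [0.707, 0.707, 0.0, 0.0]
wrist_force: [0.9, -0.5, 5.6]
width: 0.0275
finger_force: 20.0
```

>>> step_arm([
  {"linear":[0,0,-1],"rot":[0,0,0]},
  {"linear":[0,0,-2],"rot":[0,0,0]},
  {"linear":[0,0,-2],"rot":[0,0,0]},
  {"linear":[0,0,-1],"rot":[0,0,0]},
  {"linear":[1,-0.4,0],"rot":[0,0,0]},
  {"linear":[2,-0.8,0],"rot":[0,0,0]},
  {"linear":[3,-1.24,0],"rot":[0,0,0]},
  {"linear":[3,-1.24,0],"rot":[0,0,0]},
  {"linear":[3,-1.24,0],"rot":[0,0,0]},
  {"linear":[3,-1.24,0],"rot":[0,0,0]},
  {"linear":[3,-1.24,0],"rot":[0,0,0]},
  {"linear":[3,-1.24,0],"rot":[0,0,0]},
  {"linear":[3,-1.24,0],"rot":[0,0,0]},
  {"linear":[3,-1.24,0],"rot":[0,0,0]},
  {"linear":[3,-1.24,0],"rot":[0,0,0]},
  {"linear":[2.5,-1.05,0],"rot":[0,0,0]},
  {"linear":[1.6,-0.7,0],"rot":[0,0,0]},
  {"linear":[0.8,-0.34,0],"rot":[0,0,0]},
  {"linear":[0,0,0],"rot":[0,0,0]},
  {"linear":[0,0,0],"rot":[0,0,0]},
])

```text
time_s: 21.45
position: [0.369, 0.3108, 0.1901]
ee_rot: [0.707, 0.707, -0.0, 0.0]
wrist_force: [-0.3, -1.0, -2.4]
width: 0.0273
finger_force: 20.0
```

>>> step_arm([
  {"linear":[0,0,1],"rot":[0,0,0]},
  {"linear":[0,0,2],"rot":[0,0,0]},
  {"linear":[0,0,2],"rot":[0,0,0]},
  {"linear":[0,0,0.8],"rot":[0,0,0]},
  {"linear":[0,0,0.3],"rot":[0,0,0]},
  {"linear":[0,0,0.15],"rot":[0,0,0]},
  {"linear":[0,0,0],"rot":[0,0,0]},
  {"linear":[0,0,0],"rot":[0,0,0]},
])

```text
time_s: 22.45
position: [0.3687, 0.3119, 0.128]
ee_rot: [0.707, 0.707, 0.0, -0.0]
wrist_force: [-0.3, 0.2, -1.9]
width: 0.0277
finger_force: 20.0
```

>>> step_arm([
  {"linear":[0,0,0.05],"rot":[0,0,0]},
  {"linear":[0,0,0],"rot":[0,0,0]},
  {"linear":[0,0,0],"rot":[0,0,0]},
  {"linear":[0,0,0],"rot":[0,0,0]},
  {"linear":[0,0,0],"rot":[0,0,0]},
], claw=0.5)

```text
time_s: 23.08
position: [0.3686, 0.3117, 0.1271]
ee_rot: [0.707, 0.707, 0.0, 0.0]
wrist_force: [-0.3, 0.3, -0.6]
width: 0.0466
finger_force: 0.0
```

>>> step_arm([
  {"linear":[0,0,-2],"rot":[0,0,0]},
  {"linear":[0,0,-3],"rot":[0,0,0]},
  {"linear":[0,0,-4],"rot":[0,0,0]},
  {"linear":[0,0,-4],"rot":[0,0,0]},
  {"linear":[-3,2,-3],"rot":[0,0,0]},
  {"linear":[-4.5,3,0],"rot":[0,0,0]},
  {"linear":[-4.5,3,0],"rot":[0,0,0]},
  {"linear":[-4.5,3,0],"rot":[0,0,0]},
  {"linear":[-4.5,3,0],"rot":[0,0,0]},
  {"linear":[-3.2,2.1,0],"rot":[0,0,0]},
  {"linear":[0,0,0],"rot":[0,0,0]},
  {"linear":[0,0,0],"rot":[0,0,0]},
  {"linear":[0,0,0],"rot":[0,0,0]},
  {"linear":[0,0,0],"rot":[0,0,0]},
])

```text
time_s: 24.82
position: [0.5293, 0.0708, 0.2872]
ee_rot: [0.706, 0.708, 0.0, -0.0]
wrist_force: [0.1, -0.3, -0.7]
width: 0.0467
finger_force: 0.0
```

Run:
```python
from h import *
t=capture("top"); st=state(); w=capture("wrist"); c=cam(w,st); ct=cam(t); print(st["position"])
cv2.imwrite("pics/w5.png",w["image"]); cv2.imwrite("pics/t5.png",t["image"])
for nm,cc,im in [("wrist",c,w["image"]),("top",ct,t["image"])]:
  for col in ["yellow","blue","green","brass"]:
    for a,q,b,m in comps(mask(im,col,90),100)[:4]:
        r=cv2.minAreaRect(cv2.findNonZero(m.astype(np.uint8))); bx=plane(cc,cv2.boxPoints(r),.007)
        print(nm,col,a,q,b,plane(cc,q,.007).round(4),plane(cc,q,.16).round(4),"rect",bx.mean(0).round(4),np.linalg.norm(bx[1]-bx[0]).round(3),np.linalg.norm(bx[2]-bx[1]).round(3),np.degrees(np.arctan2(*(bx[1]-bx[0])[::-1])).round(1))
```

```text
[0.52938605 0.0706186  0.28717476]
wrist yellow 2017 [317.9 192.9] [295 169  48  49] [[0.5263 0.085 ]] [[0.5275 0.1038]] rect [0.5261 0.0844] 0.059 0.059 83.6
wrist yellow 493 [358.5 259.5] [343 246  29  28] [[ 0.5822 -0.0065]] [[0.5641 0.0437]] rect [ 0.5801 -0.0067] 0.039 0.038 91.0
wrist blue 1808 [313.8 238.5] [291 216  47  46] [[0.5208 0.0233]] [[0.5238 0.0633]] rect [0.5207 0.0227] 0.059 0.058 83.7
wrist blue 127 [234.4   2.1] [221   0  28   6] [[0.4306 0.3035]] [[0.4646 0.2473]] rect [0.4307 0.3031] 0.031 0.005 0.1
wrist green 1640 [309.8 281.1] [288 260  45  43] [[ 0.515  -0.0384]] [[0.52   0.0228]] rect [ 0.5151 -0.0389] 0.059 0.058 84.1
wrist brass 11577 [392.8 412.3] [156 395 457  31] [[ 0.6432 -0.257 ]] [[ 0.6042 -0.1209]] rect [ 0.629  -0.2532] 0.056 0.701 83.1
wrist brass 921 [207.  345.9] [197 311  26  70] [[ 0.3625 -0.1408]] [[ 0.4199 -0.0445]] rect [ 0.3651 -0.1419] 0.117 0.032 79.9
wrist brass 917 [433.2 346.1] [418 311  26  70] [[ 0.6964 -0.1405]] [[ 0.6391 -0.0443]] rect [ 0.6937 -0.1413] 0.032 0.117 6.4
wrist brass 775 [354.  256.6] [340 238  32  37] [[ 0.5759 -0.0023]] [[0.56   0.0465]] rect [ 0.5779 -0.0018] 0.042 0.052 0.1
top yellow 194 [316.1 241.9] [310 234  14  20] [[5.792e-01 5.000e-04]] [[0.57  0.003]] rect [ 5.763e-01 -3.000e-04] 0.024 0.035 -88.6
top blue 394 [312.6 275.1] [305 259  16  33] [[0.5185 0.0054]] [[0.5195 0.0071]] rect [0.5186 0.0055] 0.057 0.023 -4.9
top blue 156 [492.9 284.5] [476 267  35  36] [[ 0.5092 -0.3246]] [[ 0.5117 -0.268 ]] rect [ 0.5093 -0.3248] 0.063 0.064 -88.6
top green 981 [336.8 278. ] [320 261  34  35] [[ 0.5143 -0.0387]] [[ 0.5159 -0.0298]] rect [ 0.5144 -0.0389] 0.057 0.057 -5.1
top green 551 [475.3 337.5] [455 327  40  22] [[ 0.413  -0.2919]] [[ 0.4315 -0.2408]] rect [ 0.4132 -0.2911] 0.027 0.07 -12.0
top brass 108 [315.5 248.8] [309 238  14  17] [[0.5665 0.0013]] [[0.5595 0.0036]] rect [5.681e-01 4.000e-04] 0.031 0.02 -36.4
```

View pics/w5.png

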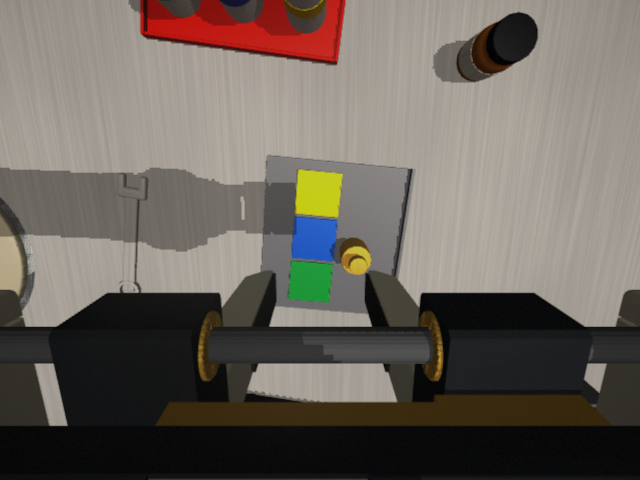

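View pics/t5.png

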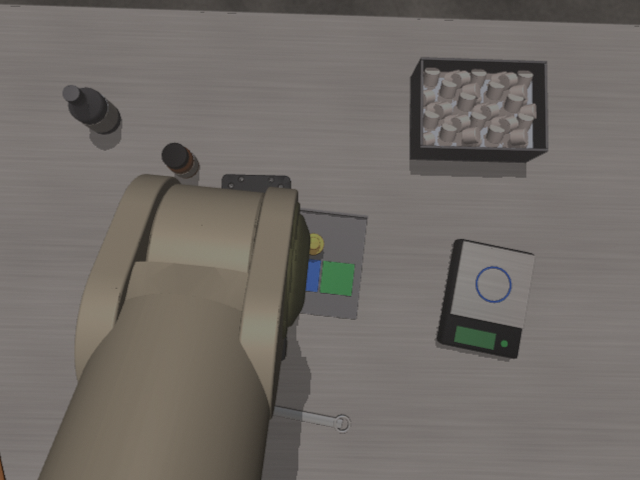

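The wrist view shows the empty pads: yellow (318,193), blue (314,238) and green (310,281). The weight is at (356,257) and the bottles are in the tray. In the top view the arm hides the tray, and the scale circle is at (493,285). I'll fit the weight's position next.

```bash
cat > fitw.py <<'E'
from h import *
from scipy.optimize import least_squares
def fitw(c,box,x0,z0):
    a=np.linspace(0,2*np.pi,72)
    circ=np.vstack([np.c_[r*np.cos(a),r*np.sin(a),0*a+z] for r,z in [(.019,0),(.019,.045),(.011,.054),(.011,.068)]])
    def f(x):
        q=proj(c,circ+[x[0],x[1],z0]); return np.r_[q.min(0),q.max(0)]-box
    s=least_squares(f,x0); return s.x,s.fun
E
python3 - <<'E'
from fitw import *
t=capture("top"); st=state(); w=capture("wrist")
for nm,p in [("top",t),("wrist",w)]:
    c=cam(p,st); m=mask(p["image"],"brass",70,30)|mask(p["image"],"yellow",70,30)
    uv=proj(c,(.577,.006,.04))[0]
    for a,q,b,_ in comps(m,80):
        if np.hypot(*(q-uv))<15:
            print(nm,a,q,b,fitw(c,np.r_[b[0]-.5,b[1]-.5,b[0]+b[2]-.5,b[1]+b[3]-.5],(.577,.006),.004))
    print(nm,[(d["extent"],d["score"]) for d in spot_in("weight",p)[:1]])
c=cam(t); print(plane(c,(493,284.4),.05))
E
```

```text
top 258 [315.8 243.8] [309 233  15  22] (array([0.57468842, 0.0012871 ]), array([-3.36817925, -0.29934384,  3.37310116,  0.29937849]))
top [([309.5, 230.6, 15.2, 24.9], 0.49)]
wrist 922 [354.7 255.9] [340 237  32  38] (array([0.57483185, 0.00640673]), array([-0.21124709, -0.26599335,  0.1914342 ,  0.24423033]))
wrist [([337.4, 238.2, 38.2, 35.4], 0.79)]
[[ 0.51009593 -0.30887158]]
```

>>> step_arm([
  {"linear":[-2,1.5,0],"rot":[0,0,0]},
  {"linear":[-2.4,1.6,0],"rot":[0,0,0]},
  {"linear":[-2,1.4,2],"rot":[0,0,0]},
  {"linear":[0,0,4],"rot":[0,0,0]},
  {"linear":[0,0,5],"rot":[0,0,0]},
  {"linear":[0,0,4],"rot":[0,0,0]},
  {"linear":[0,0,2],"rot":[0,0,0]},
  {"linear":[0,0,0],"rot":[0,0,0]},
  {"linear":[0,0,0],"rot":[0,0,0]},
], claw=0.65)

```text
time_s: 26.25
position: [0.5753, 0.0056, 0.1179]
ee_rot: [0.707, 0.707, 0.0, 0.0]
wrist_force: [-1.3, -0.4, 0.0]
width: 0.0605
finger_force: 0.0
```

Run:
```python
from fitw import *
st=state(); w=capture("wrist"); cv2.imwrite("pics/w6.png",w["image"]); c=cam(w,st); print(st["position"],st["width"])
print(proj(c,(.5748,.0064,.072)),proj(c,(.5748,.0064,.049)),proj(c,(.5748,.0064,.004)))
for a,q,b,_ in comps(mask(w["image"],"brass",70,30)|mask(w["image"],"yellow",70,30),300)[:6]: print(a,q,b)
```

```text
[0.57525824 0.00558894 0.11792621] 0.06046751240654453
[[319.18797972 257.86866435]] [[319.26920689 247.99514541]] [[319.39178668 233.09503334]]
11714 [430.  411.9] [195 394 445  32]
5889 [257.5 135.3] [220  94  78  84]
2475 [318.8 242.5] [293 212  52  61]
1154 [174.8 346. ] [163 311  31  71]
1137 [465.3 346.2] [447 311  31  71]
```

View pics/w6.png

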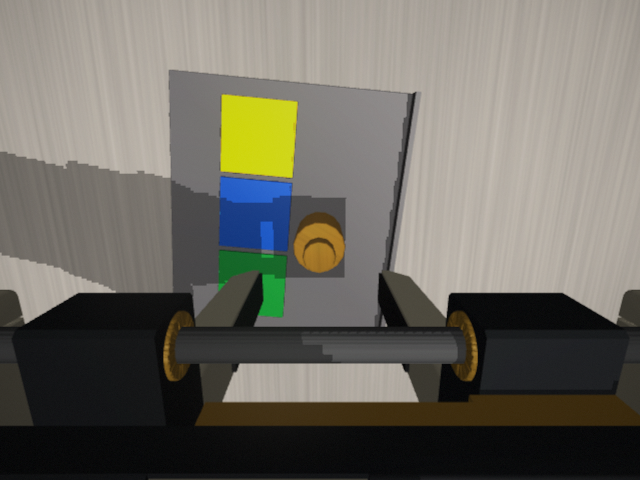

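The weight sits centred between the fingers at (319,243), with the fingers at 262 and 378 px. Descending to grip its body.

>>> step_arm([
  {"linear":[0.1,0,2],"rot":[0,0,0]},
  {"linear":[0,0,3],"rot":[0,0,0]},
  {"linear":[0,0,3],"rot":[0,0,0]},
  {"linear":[0,0,1.5],"rot":[0,0,0]},
  {"linear":[0,0,0.7],"rot":[0,0,0]},
  {"linear":[0,0,0],"rot":[0,0,0]},
  {"linear":[0,0,0],"rot":[0,0,0]},
])

```text
time_s: 27.18
position: [0.5753, 0.0068, 0.016]
ee_rot: [0.707, 0.707, 0.0, 0.0]
wrist_force: [-0.1, -0.4, -0.0]
width: 0.0608
finger_force: 0.0
```

>>> step_arm([
  {"linear":[0,0,0],"rot":[0,0,0]},
  {"linear":[0,0,0],"rot":[0,0,0]},
  {"linear":[0,0,0],"rot":[0,0,0]},
  {"linear":[0,0,0],"rot":[0,0,0]},
  {"linear":[0,0,0],"rot":[0,0,0]},
], claw=0, grip_force=30)

```text
time_s: 27.8
position: [0.5747, 0.0068, 0.0153]
ee_rot: [0.707, 0.707, 0.0, -0.0]
wrist_force: [-0.3, -0.1, 6.1]
width: 0.0374
finger_force: 30.0
```

>>> step_arm([
  {"linear":[0,0,-1],"rot":[0,0,0]},
  {"linear":[0,0,-2.5],"rot":[0,0,0]},
  {"linear":[0,0,-4],"rot":[0,0,0]},
  {"linear":[0,0,-4],"rot":[0,0,0]},
  {"linear":[-1,-0.2,-3],"rot":[0,0,0]},
  {"linear":[-2.5,-0.5,-1],"rot":[0,0,0]},
  {"linear":[-4,-0.7,0],"rot":[0,0,0]},
  {"linear":[-4,-0.7,0],"rot":[0,0,0]},
  {"linear":[-4,-0.7,0],"rot":[0,0,0]},
  {"linear":[-4,-0.7,0],"rot":[0,0,0]},
  {"linear":[-4,-0.7,0],"rot":[0,0,0]},
  {"linear":[-4,-0.7,0],"rot":[0,0,0]},
  {"linear":[-4,-0.7,0],"rot":[0,0,0]},
  {"linear":[-2.5,-0.5,0],"rot":[0,0,0]},
  {"linear":[-1.2,-0.3,0],"rot":[0,0,0]},
  {"linear":[-0.5,-0.1,0],"rot":[0,0,0]},
  {"linear":[0,0,0],"rot":[0,0,0]},
  {"linear":[0,0,0],"rot":[0,0,0]},
  {"linear":[0,0,0],"rot":[0,0,0]},
])

```text
time_s: 30.18
position: [0.5103, -0.3494, 0.1702]
ee_rot: [0.706, 0.708, 0.0, -0.0]
wrist_force: [-0.0, 0.6, -4.2]
width: 0.0377
finger_force: 30.0
```

Run:
```python
from h import *
st=state(); w=capture("wrist"); t=capture("top"); cv2.imwrite("pics/w7.png",w["image"]); print(st["position"],st["width"])
for nm,p in [("w",w),("t",t)]:
    c=cam(p,st)
    for a,q,b,m in comps(mask(p["image"],"blue",70,30),60)[:5]:
        pts=cv2.findNonZero(m.astype(np.uint8))
        g=plane(c,pts.reshape(-1,2),.05); (cx,cy),r=cv2.minEnclosingCircle(g.astype(np.float32)); print(nm,a,q,b,cx,cy,r)
ct=cam(t); cap={"yellow":.159,"blue":.159,"green":.159}
for col in cap:
    for a,q,b,_ in comps(mask(t["image"],col),80)[:4]: print(col,a,q,plane(ct,q,.159))
```

```text
[ 0.51031688 -0.34935102  0.17015644] 0.037734749403753064
w 978 [321.2 184.1] [284 147  76  76] 0.5114148855209351 -0.30901357531547546 0.0317561998963356
t 1035 [303.  274.1] [286 257  35  35] 0.5203773975372314 0.022657036781311035 0.03825566917657852
t 357 [114.3 322.5] [103 314  24  19] 0.4301014542579651 0.34260261058807373 0.020311595872044563
t 189 [493.3 284.5] [476 266  35  37] 0.5107837319374084 -0.30914339423179626 0.03153753653168678
t 76 [143.6 312.9] [135 304  14  24] 0.442887544631958 0.30162233114242554 0.020956190302968025
yellow 974 [269.3 270.1] [[0.52545811 0.07297948]]
yellow 266 [122.2 275.2] [[0.51251006 0.29440723]]
blue 985 [303.1 274. ] [[0.52077633 0.02153574]]
blue 269 [112.3 323.2] [[0.44067472 0.30511321]]
blue 125 [492.  284.1] [[ 0.51224974 -0.26701595]]
green 928 [336.8 277.8] [[ 0.51623761 -0.02980369]]
green 264 [105.5 371.5] [[0.36967306 0.31104764]]
```

View pics/w7.png

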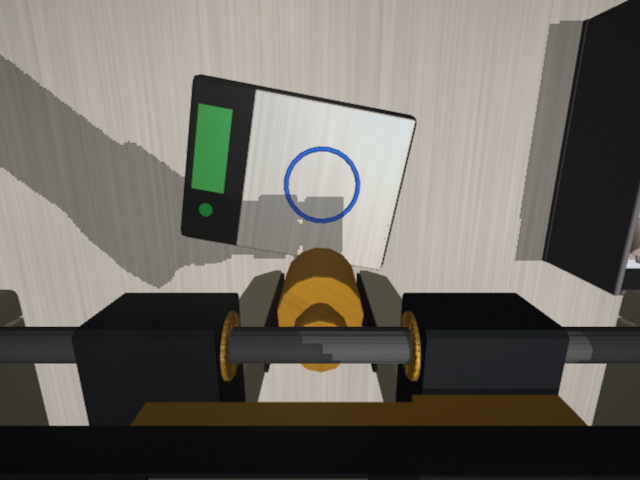

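The circle is at (321,184) and the weight hangs at (320,300). The circle centre works out to (0.511, −0.309), so I'll place the weight.

>>> step_arm([
  {"linear":[1,0.1,0],"rot":[0,0,0]},
  {"linear":[2,0,0],"rot":[0,0,0]},
  {"linear":[1.05,0,0],"rot":[0,0,0]},
  {"linear":[0,0,2],"rot":[0,0,0]},
  {"linear":[0,0,3],"rot":[0,0,0]},
  {"linear":[0,0,3],"rot":[0,0,0]},
  {"linear":[0,0,1.5],"rot":[0,0,0]},
  {"linear":[0,0,0.8],"rot":[0,0,0]},
  {"linear":[0,0,0.3],"rot":[0,0,0]},
  {"linear":[0,0,0],"rot":[0,0,0]},
  {"linear":[0,0,0],"rot":[0,0,0]},
])

```text
time_s: 31.65
position: [0.5112, -0.31, 0.0648]
ee_rot: [0.707, 0.707, 0.0, 0.001]
wrist_force: [0.2, 0.3, -4.5]
width: 0.038
finger_force: 30.0
```

>>> step_arm([
  {"linear":[0.1,0,0.2],"rot":[0,0,0]},
  {"linear":[0,0,0.15],"rot":[0,0,0]},
  {"linear":[0,0,0],"rot":[0,0,0]},
  {"linear":[0,0,0],"rot":[0,0,0]},
])

```text
time_s: 32.15
position: [0.5111, -0.3086, 0.0614]
ee_rot: [0.707, 0.707, 0.0, 0.0]
wrist_force: [-1.4, 2.1, 5.7]
width: 0.0374
finger_force: 30.0
```

>>> step_arm([
  {"linear":[0,0,0],"rot":[0,0,0]},
  {"linear":[0,0,0],"rot":[0,0,0]},
  {"linear":[0,0,0],"rot":[0,0,0]},
  {"linear":[0,0,0],"rot":[0,0,0]},
  {"linear":[0,0,0],"rot":[0,0,0]},
], claw=0.65)

```text
time_s: 32.78
position: [0.5109, -0.3088, 0.0606]
ee_rot: [0.707, 0.707, -0.0, 0.0]
wrist_force: [-1.5, 0.2, -0.0]
width: 0.0604
finger_force: 0.0
```

>>> step_arm([
  {"linear":[0,0,-1],"rot":[0,0,0]},
  {"linear":[0,0,-3],"rot":[0,0,0]},
  {"linear":[0,0,-5],"rot":[0,0,0]},
  {"linear":[0,0,-5],"rot":[0,0,0]},
  {"linear":[-2,0,-3],"rot":[0,0,0]},
  {"linear":[-2,0,0],"rot":[0,0,0]},
  {"linear":[0,0,0],"rot":[0,0,0]},
  {"linear":[0,0,0],"rot":[0,0,0]},
  {"linear":[0,0,0],"rot":[0,0,0]},
])

```text
time_s: 33.9
position: [0.5106, -0.3478, 0.2296]
ee_rot: [0.707, 0.707, -0.0, -0.001]
wrist_force: [1.1, 0.6, -0.0]
width: 0.0608
finger_force: 0.0
```

Run:
```python
from fitw import *
st=state(); w=capture("wrist"); cv2.imwrite("pics/w8.png",w["image"][60:400,120:520]); c=cam(w,st); print(st["position"],st["width"])
a,q,b,m=comps(mask(w["image"],"blue",70,30),60)[0]
g=plane(c,cv2.findNonZero(m.astype(np.uint8)).reshape(-1,2),.05); print(a,q,b,cv2.minEnclosingCircle(g.astype(np.float32)))
uv=proj(c,(.511,-.309,.09))[0]
for a,q,b,_ in comps(mask(w["image"],"brass",70,30)|mask(w["image"],"yellow",70,30),80):
    if np.hypot(*(q-uv))<30: print(a,q,b,fitw(c,np.r_[b[0]-.5,b[1]-.5,b[0]+b[2]-.5,b[1]+b[3]-.5],(.511,-.309),.05))
```

```text
[ 0.5106243  -0.34779646  0.2295969 ] 0.06081072446504786
674 [321.  179.9] [290 149  63  64] ((0.5115821361541748, -0.30909544229507446), 0.031826335936784744)
1457 [320.6 184.6] [300 163  43  44] (array([ 0.51118574, -0.30910237]), array([-0.16402567, -0.70966674,  0.16380913,  0.66492694]))
```

View pics/w8.png

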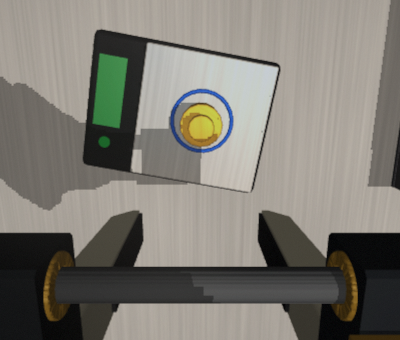

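The weight sits inside the blue circle, 0.4 mm off centre. Next I'll fetch the green bottle.

>>> step_arm([
  {"linear":[3,0,0],"rot":[0,0,0]},
  {"linear":[5.25,0,0],"rot":[0,0,0]},
  {"linear":[5.25,0,0],"rot":[0,0,0]},
  {"linear":[5.25,0,0],"rot":[0,0,0]},
  {"linear":[5.25,0,0],"rot":[0,0,0]},
  {"linear":[5.25,0,0],"rot":[0,0,0]},
  {"linear":[5.25,0,0],"rot":[0,0,0]},
  {"linear":[5.25,0,0],"rot":[0,0,0]},
  {"linear":[4.25,-1.5,0],"rot":[0,0,0]},
  {"linear":[4,-2.4,0],"rot":[0,0,0]},
  {"linear":[4,-2.4,0],"rot":[0,0,0]},
  {"linear":[4,-2.4,0],"rot":[0,0,0]},
  {"linear":[4,-2.4,0],"rot":[0,0,0]},
  {"linear":[3.1,-1.7,0],"rot":[0,0,0]},
  {"linear":[2,-0.9,0],"rot":[0,0,0]},
  {"linear":[0.9,-0.4,0],"rot":[0,0,0]},
  {"linear":[0,0,0],"rot":[0,0,0]},
  {"linear":[0,0,0],"rot":[0,0,0]},
  {"linear":[0,0,0],"rot":[0,0,0]},
], claw=0.5, grip_force=20)

```text
time_s: 36.33
position: [0.3701, 0.3103, 0.2307]
ee_rot: [0.708, 0.707, 0.0, 0.0]
wrist_force: [-0.1, 0.2, -0.7]
width: 0.0462
finger_force: 0.0
```

>>> step_arm([
  {"linear":[0.05,-0.1,2],"rot":[0,0,0]},
  {"linear":[0,0,3],"rot":[0,0,0]},
  {"linear":[0,0,3],"rot":[0,0,0]},
  {"linear":[0,0,1.7],"rot":[0,0,0]},
  {"linear":[0,0,0.6],"rot":[0,0,0]},
  {"linear":[0,0,0],"rot":[0,0,0]},
  {"linear":[0,0,0],"rot":[0,0,0]},
])

```text
time_s: 37.2
position: [0.369, 0.3118, 0.1283]
ee_rot: [0.707, 0.707, 0.001, -0.0]
wrist_force: [-0.3, -0.2, 0.7]
width: 0.0464
finger_force: 0.0
```

>>> step_arm([
  {"linear":[0,0,0],"rot":[0,0,0]},
  {"linear":[0,0,0],"rot":[0,0,0]},
  {"linear":[0,0,0],"rot":[0,0,0]},
  {"linear":[0,0,0],"rot":[0,0,0]},
  {"linear":[0,0,0],"rot":[0,0,0]},
], claw=0)

```text
time_s: 37.83
position: [0.3689, 0.3118, 0.1279]
ee_rot: [0.707, 0.707, 0.0, 0.0]
wrist_force: [0.5, -0.2, 5.4]
width: 0.0277
finger_force: 20.0
```

>>> step_arm([
  {"linear":[0,0,-1],"rot":[0,0,0]},
  {"linear":[0,0,-2],"rot":[0,0,0]},
  {"linear":[0,0,-2],"rot":[0,0,0]},
  {"linear":[0,0,-1],"rot":[0,0,0]},
  {"linear":[-1,0.4,0],"rot":[0,0,0]},
  {"linear":[-2,0.8,0],"rot":[0,0,0]},
  {"linear":[-3,1.25,0],"rot":[0,0,0]},
  {"linear":[-3,1.25,0],"rot":[0,0,0]},
  {"linear":[-3,1.25,0],"rot":[0,0,0]},
  {"linear":[-3,1.25,0],"rot":[0,0,0]},
  {"linear":[-3,1.25,0],"rot":[0,0,0]},
  {"linear":[-3,1.25,0],"rot":[0,0,0]},
  {"linear":[-3,1.25,0],"rot":[0,0,0]},
  {"linear":[-3,1.25,0],"rot":[0,0,0]},
  {"linear":[-3,1.25,0],"rot":[0,0,0]},
  {"linear":[-2.5,1.05,0],"rot":[0,0,0]},
  {"linear":[-1.7,0.75,0],"rot":[0,0,0]},
  {"linear":[-0.8,0.34,0],"rot":[0,0,0]},
  {"linear":[0,0,0],"rot":[0,0,0]},
  {"linear":[0,0,0],"rot":[0,0,0]},
])

```text
time_s: 40.33
position: [0.5141, -0.0376, 0.1874]
ee_rot: [0.707, 0.708, -0.0, -0.0]
wrist_force: [-0.2, -0.8, -2.4]
width: 0.0274
finger_force: 20.0
```

>>> step_arm([
  {"linear":[0,0,1],"rot":[0,0,0]},
  {"linear":[0,0,2],"rot":[0,0,0]},
  {"linear":[0,0,1.5],"rot":[0,0,0]},
  {"linear":[0,0,0.5],"rot":[0,0,0]},
  {"linear":[0,0,0.2],"rot":[0,0,0]},
  {"linear":[0,0,0],"rot":[0,0,0]},
  {"linear":[0,0,0],"rot":[0,0,0]},
])

```text
time_s: 41.2
position: [0.5149, -0.0383, 0.136]
ee_rot: [0.707, 0.707, 0.0, 0.0]
wrist_force: [-0.2, 0.5, -2.1]
width: 0.0276
finger_force: 20.0
```

>>> step_arm([
  {"linear":[0,0,0.3],"rot":[0,0,0]},
  {"linear":[0,0,0.2],"rot":[0,0,0]},
  {"linear":[0,0,0],"rot":[0,0,0]},
  {"linear":[0,0,0],"rot":[0,0,0]},
])

```text
time_s: 41.7
position: [0.515, -0.0383, 0.1308]
ee_rot: [0.707, 0.707, 0.0, 0.0]
wrist_force: [0.3, 0.4, 2.8]
width: 0.0276
finger_force: 20.0
```

>>> step_arm([
  {"linear":[0,0,0],"rot":[0,0,0]},
  {"linear":[0,0,0],"rot":[0,0,0]},
  {"linear":[0,0,0],"rot":[0,0,0]},
  {"linear":[0,0,0],"rot":[0,0,0]},
  {"linear":[0,0,0],"rot":[0,0,0]},
], claw=0.5)

```text
time_s: 42.32
position: [0.5146, -0.0383, 0.1306]
ee_rot: [0.707, 0.707, -0.0, 0.0]
wrist_force: [0.4, -0.1, 0.9]
width: 0.0468
finger_force: 0.0
```

>>> step_arm([
  {"linear":[0,0,-2],"rot":[0,0,0]},
  {"linear":[0,0,-3],"rot":[0,0,0]},
  {"linear":[0,0,-3],"rot":[0,0,0]},
  {"linear":[3,-0.7,0],"rot":[0,0,0]},
  {"linear":[5,-1.1,0],"rot":[0,0,0]},
  {"linear":[5,-1.1,0],"rot":[0,0,0]},
  {"linear":[5,-1.1,0],"rot":[0,0,0]},
  {"linear":[5,-1.1,0],"rot":[0,0,0]},
  {"linear":[5,-1.1,0],"rot":[0,0,0]},
  {"linear":[4,-0.8,0],"rot":[0,0,0]},
  {"linear":[2.1,-0.45,0],"rot":[0,0,0]},
  {"linear":[0,0,0],"rot":[0,0,0]},
  {"linear":[0,0,0],"rot":[0,0,0]},
  {"linear":[0,0,0],"rot":[0,0,0]},
])

```text
time_s: 44.08
position: [0.4406, 0.3011, 0.2108]
ee_rot: [0.708, 0.706, -0.0, 0.0]
wrist_force: [-0.3, -0.2, -0.2]
width: 0.0462
finger_force: 0.0
```

>>> step_arm([
  {"linear":[0.2,0,2],"rot":[0,0,0]},
  {"linear":[0,0,3],"rot":[0,0,0]},
  {"linear":[0,0,2],"rot":[0,0,0]},
  {"linear":[0,0,1],"rot":[0,0,0]},
  {"linear":[0,0,0.3],"rot":[0,0,0]},
  {"linear":[0,0,0],"rot":[0,0,0]},
  {"linear":[0,0,0],"rot":[0,0,0]},
])

```text
time_s: 44.95
position: [0.4403, 0.3049, 0.1283]
ee_rot: [0.707, 0.707, 0.001, 0.0]
wrist_force: [-0.3, -0.2, -0.7]
width: 0.0463
finger_force: 0.0
```

>>> step_arm([
  {"linear":[0,0,0],"rot":[0,0,0]},
  {"linear":[0,0,0],"rot":[0,0,0]},
  {"linear":[0,0,0],"rot":[0,0,0]},
  {"linear":[0,0,0],"rot":[0,0,0]},
  {"linear":[0,0,0],"rot":[0,0,0]},
], claw=0)

```text
time_s: 45.58
position: [0.4402, 0.3048, 0.1278]
ee_rot: [0.707, 0.707, 0.0, 0.0]
wrist_force: [0.3, 0.5, 3.9]
width: 0.0274
finger_force: 20.0
```

>>> step_arm([
  {"linear":[0,0,-1],"rot":[0,0,0]},
  {"linear":[0,0,-2],"rot":[0,0,0]},
  {"linear":[0,0,-2],"rot":[0,0,0]},
  {"linear":[0,0,-1],"rot":[0,0,0]},
  {"linear":[-1,0.3,0],"rot":[0,0,0]},
  {"linear":[-2,0.6,0],"rot":[0,0,0]},
  {"linear":[-3,0.85,0],"rot":[0,0,0]},
  {"linear":[-3,0.85,0],"rot":[0,0,0]},
  {"linear":[-3,0.85,0],"rot":[0,0,0]},
  {"linear":[-3,0.85,0],"rot":[0,0,0]},
  {"linear":[-3,0.85,0],"rot":[0,0,0]},
  {"linear":[-3,0.85,0],"rot":[0,0,0]},
  {"linear":[-3,0.85,0],"rot":[0,0,0]},
  {"linear":[-2.2,0.6,0],"rot":[0,0,0]},
  {"linear":[-1.5,0.4,0],"rot":[0,0,0]},
  {"linear":[-0.5,0.2,0],"rot":[0,0,0]},
  {"linear":[0,0,0],"rot":[0,0,0]},
  {"linear":[0,0,0],"rot":[0,0,0]},
])

```text
time_s: 47.82
position: [0.5204, 0.0236, 0.1875]
ee_rot: [0.707, 0.708, -0.0, -0.0]
wrist_force: [0.0, 0.5, -2.3]
width: 0.0278
finger_force: 20.0
```

>>> step_arm([
  {"linear":[0,0,1],"rot":[0,0,0]},
  {"linear":[0,0,2],"rot":[0,0,0]},
  {"linear":[0,0,1.5],"rot":[0,0,0]},
  {"linear":[0,0,0.5],"rot":[0,0,0]},
  {"linear":[0,0,0.2],"rot":[0,0,0]},
  {"linear":[0,0,0],"rot":[0,0,0]},
  {"linear":[0,0,0],"rot":[0,0,0]},
])

```text
time_s: 48.7
position: [0.5209, 0.0227, 0.136]
ee_rot: [0.707, 0.707, 0.0, 0.0]
wrist_force: [-0.0, -0.1, -1.7]
width: 0.0273
finger_force: 20.0
```

>>> step_arm([
  {"linear":[0,0,0.3],"rot":[0,0,0]},
  {"linear":[0,0,0.2],"rot":[0,0,0]},
  {"linear":[0,0,0],"rot":[0,0,0]},
  {"linear":[0,0,0],"rot":[0,0,0]},
])

```text
time_s: 49.2
position: [0.5208, 0.0227, 0.1307]
ee_rot: [0.707, 0.707, 0.0, 0.0]
wrist_force: [-0.3, 0.5, 1.3]
width: 0.0275
finger_force: 20.0
```

>>> step_arm([
  {"linear":[0,0,0],"rot":[0,0,0]},
  {"linear":[0,0,0],"rot":[0,0,0]},
  {"linear":[0,0,0],"rot":[0,0,0]},
  {"linear":[0,0,0],"rot":[0,0,0]},
  {"linear":[0,0,0],"rot":[0,0,0]},
], claw=0.5)

```text
time_s: 49.82
position: [0.5206, 0.0227, 0.1306]
ee_rot: [0.707, 0.707, 0.0, 0.0]
wrist_force: [0.4, -0.2, -0.6]
width: 0.0459
finger_force: 0.0
```

>>> step_arm([
  {"linear":[0,0,-2],"rot":[0,0,0]},
  {"linear":[0,0,-3],"rot":[0,0,0]},
  {"linear":[0,0,-3],"rot":[0,0,0]},
  {"linear":[3,-0.1,0],"rot":[0,0,0]},
  {"linear":[5,-0.15,0],"rot":[0,0,0]},
  {"linear":[5,-0.15,0],"rot":[0,0,0]},
  {"linear":[5,-0.15,0],"rot":[0,0,0]},
  {"linear":[5,-0.15,0],"rot":[0,0,0]},
  {"linear":[3,-0.1,0],"rot":[0,0,0]},
  {"linear":[1.1,-0.05,0],"rot":[0,0,0]},
  {"linear":[0,0,0],"rot":[0,0,0]},
  {"linear":[0,0,0],"rot":[0,0,0]},
  {"linear":[0,0,0],"rot":[0,0,0]},
])

```text
time_s: 51.45
position: [0.5124, 0.2923, 0.2109]
ee_rot: [0.708, 0.707, 0.0, 0.0]
wrist_force: [-0.2, -0.7, -0.0]
width: 0.0464
finger_force: 0.0
```

>>> step_arm([
  {"linear":[0,0,2],"rot":[0,0,0]},
  {"linear":[0,0,3],"rot":[0,0,0]},
  {"linear":[0,0,2],"rot":[0,0,0]},
  {"linear":[0,0,1],"rot":[0,0,0]},
  {"linear":[0,0,0.3],"rot":[0,0,0]},
  {"linear":[0,0,0],"rot":[0,0,0]},
  {"linear":[0,0,0],"rot":[0,0,0]},
])

```text
time_s: 52.32
position: [0.5124, 0.2939, 0.1283]
ee_rot: [0.707, 0.707, 0.001, 0.0]
wrist_force: [0.8, -0.9, 0.3]
width: 0.0465
finger_force: 0.0
```

>>> step_arm([
  {"linear":[0,0,0],"rot":[0,0,0]},
  {"linear":[0,0,0],"rot":[0,0,0]},
  {"linear":[0,0,0],"rot":[0,0,0]},
  {"linear":[0,0,0],"rot":[0,0,0]},
  {"linear":[0,0,0],"rot":[0,0,0]},
], claw=0)

```text
time_s: 52.95
position: [0.5122, 0.2938, 0.1278]
ee_rot: [0.707, 0.707, 0.0, 0.0]
wrist_force: [0.6, 0.2, 2.4]
width: 0.0274
finger_force: 20.0
```

>>> step_arm([
  {"linear":[0,0,-1],"rot":[0,0,0]},
  {"linear":[0,0,-2],"rot":[0,0,0]},
  {"linear":[0,0,-2],"rot":[0,0,0]},
  {"linear":[0,0,-1],"rot":[0,0,0]},
  {"linear":[-1,0.1,0],"rot":[0,0,0]},
  {"linear":[-2,0.2,0],"rot":[0,0,0]},
  {"linear":[-3,0.2,0],"rot":[0,0,0]},
  {"linear":[-3,0.2,0],"rot":[0,0,0]},
  {"linear":[-3,0.2,0],"rot":[0,0,0]},
  {"linear":[-3,0.2,0],"rot":[0,0,0]},
  {"linear":[-2.75,0.2,0],"rot":[0,0,0]},
  {"linear":[-2,0.1,0],"rot":[0,0,0]},
  {"linear":[-1.2,0,0],"rot":[0,0,0]},
  {"linear":[0,0,0],"rot":[0,0,0]},
  {"linear":[0,0,0],"rot":[0,0,0]},
])

```text
time_s: 54.82
position: [0.5261, 0.0851, 0.1875]
ee_rot: [0.707, 0.708, 0.0, -0.0]
wrist_force: [-0.4, -0.9, -1.1]
width: 0.0277
finger_force: 20.0
```

>>> step_arm([
  {"linear":[0,0,1],"rot":[0,0,0]},
  {"linear":[0,0,2],"rot":[0,0,0]},
  {"linear":[0,0,1.5],"rot":[0,0,0]},
  {"linear":[0,0,0.5],"rot":[0,0,0]},
  {"linear":[0,0,0.2],"rot":[0,0,0]},
  {"linear":[0,0,0],"rot":[0,0,0]},
  {"linear":[0,0,0],"rot":[0,0,0]},
])

```text
time_s: 55.7
position: [0.5264, 0.0843, 0.1361]
ee_rot: [0.707, 0.707, 0.0, 0.0]
wrist_force: [0.5, -0.6, -1.2]
width: 0.0279
finger_force: 20.0
```

>>> step_arm([
  {"linear":[0,0,0.3],"rot":[0,0,0]},
  {"linear":[0,0,0.2],"rot":[0,0,0]},
  {"linear":[0,0,0],"rot":[0,0,0]},
  {"linear":[0,0,0],"rot":[0,0,0]},
])

```text
time_s: 56.2
position: [0.5263, 0.0842, 0.1307]
ee_rot: [0.707, 0.707, 0.0, 0.0]
wrist_force: [0.2, 0.3, 1.5]
width: 0.0275
finger_force: 20.0
```

>>> step_arm([
  {"linear":[0,0,0],"rot":[0,0,0]},
  {"linear":[0,0,0],"rot":[0,0,0]},
  {"linear":[0,0,0],"rot":[0,0,0]},
  {"linear":[0,0,0],"rot":[0,0,0]},
  {"linear":[0,0,0],"rot":[0,0,0]},
], claw=0.5)

```text
time_s: 56.82
position: [0.5261, 0.0842, 0.1306]
ee_rot: [0.707, 0.707, -0.0, 0.0]
wrist_force: [0.2, 0.4, -0.2]
width: 0.0465
finger_force: 0.0
```

>>> step_arm([
  {"linear":[0,0,-2],"rot":[0,0,0]},
  {"linear":[0,0,-3],"rot":[0,0,0]},
  {"linear":[0,0,-4],"rot":[0,0,0]},
  {"linear":[0,0,-4],"rot":[0,0,0]},
  {"linear":[4,-0.5,-2],"rot":[0,0,0]},
  {"linear":[5,-0.5,0],"rot":[0,0,0]},
  {"linear":[5,-0.5,0],"rot":[0,0,0]},
  {"linear":[5,-0.5,0],"rot":[0,0,0]},
  {"linear":[5,-0.5,0],"rot":[0,0,0]},
  {"linear":[4,-0.5,0],"rot":[0,0,0]},
  {"linear":[2,0,0],"rot":[0,0,0]},
  {"linear":[0,0,0],"rot":[0,0,0]},
  {"linear":[0,0,0],"rot":[0,0,0]},
  {"linear":[0,0,0],"rot":[0,0,0]},
])

```text
time_s: 58.58
position: [0.4966, 0.3824, 0.281]
ee_rot: [0.708, 0.706, 0.0, 0.0]
wrist_force: [0.0, 0.1, -0.2]
width: 0.0463
finger_force: 0.0
```

Run:
```python
from h import *
t=capture("top"); s=capture("side"); c=cam(t)
cv2.imwrite("pics/9.png",np.hstack([t["image"][120:420,130:530],s["image"][130:430,130:430]]))
pad={"yellow":(.5262,.0847),"blue":(.5206,.0229),"green":(.5148,-.0385)}
for col in pad:
    e=spot_in("bottle_"+col,t)[:1]
    for a,q,b,m in comps(mask(t["image"],col),80)[:4]: print(col,a,q,b,plane(c,q,.162),"pad",pad[col])
    print("predicted cap",proj(c,(*pad[col],.162)),e)
for n in ["weight","amber_jar"]: print(n,spot_in(n,t)[:1])
```

```text
yellow 251 [261.3 269.5] [253 261  18  18] [[0.52606889 0.08485887]] pad (0.5262, 0.0847)
yellow 226 [277.7 264.2] [256 253  31  35] [[0.53465605 0.06033646]] pad (0.5262, 0.0847)
yellow 123 [497.6 281.2] [492 275  16  19] [[ 0.51688484 -0.27450843]] pad (0.5262, 0.0847)
yellow 94 [507.1 285.1] [502 279  12  13] [[ 0.511322  -0.2890029]] pad (0.5262, 0.0847)
predicted cap [[261.40804781 269.41555353]] [{'extent': [246.8, 253.8, 36.4, 29.1], 'score': 0.74}]
blue 337 [305.8 273.8] [286 257  35  35] [[0.52118716 0.01743538]] pad (0.5206, 0.0229)
blue 234 [301.5 274.1] [293 266  18  17] [[0.52058113 0.02392689]] pad (0.5206, 0.0229)
blue 100 [488.  283.8] [476 267  31  35] [[ 0.51260677 -0.25979833]] pad (0.5206, 0.0229)
predicted cap [[302.17899973 274.10360869]] [{'extent': [288.5, 259.5, 28.1, 28.4], 'score': 0.67}]
green 228 [342.2 278.9] [334 271  17  17] [[ 0.51480337 -0.03784085]] pad (0.5148, -0.0385)
green 141 [326.  272.5] [321 261  21  31] [[ 0.52387237 -0.01309737]] pad (0.5148, -0.0385)
predicted cap [[342.63481629 278.91251696]] [{'extent': [250.4, 253.7, 38.1, 33.8], 'score': 0.72}]
weight [{'extent': [483.5, 274.3, 31.2, 21.2], 'score': 0.6}]
amber_jar [{'extent': [160.2, 145.2, 39.7, 34.1], 'score': 0.72}]
```

View pics/9.png

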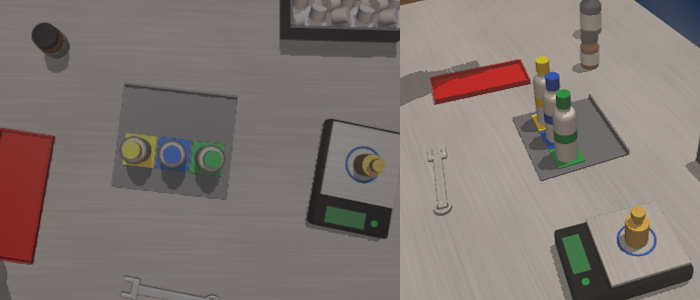

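All three bottles stand upright on their own pads (crop caps at (135,150), (172,154) and (210,159)), each within about 1 mm. The weight stands in the blue circle, the tray is empty and the jar hasn't moved. Handing in.

```bash
python3 -c "
from station import *
print(sign_off())"
```

```text
the job is handed in; nothing more can be done
None
```

Job handed in at about 59 s: the weight is centred in the blue circle on the scale, each bottle is back upright and centred on its own colour pad, and the amber jar was left alone.

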